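Re-rack the food colours for the decorator in the same order

ROBOT

A 6-joint arm with a two-finger parallel gripper is mounted at the origin on a cart in front of the work surface, level with it; the furniture and walls round the work are solid. World frame = base frame: x ahead of the robot, y to its left, z up, the work surface at z = 0. Lengths are in mm, angles in rad, forces in N, time in s.
With the tool pointing down it reaches from about 300 to 775 mm from the base axis. Payload 14.6 kg.
Tool frame: the origin (TCP) lies midway between the tips of the shut fingers; the grasp point (between the pads) lies 19 mm behind it; z points along the fingers, y is the line along which they close (so a half turn about z gives the same grasp; the last joint's range is limited). The gripper opens to 94 mm and grips with 3 to 60 N. Pads are 16 mm wide; open, the fingers measure 119 mm over their backs; the gripper's body (75 mm by 177 mm) begins 78 mm behind the grasp point.
Start: joints at [1.057, 0.3, 1.521, -0, 1.321, -0.067], TCP at [237.641, 496, 205.446] pointing down, gripper open.
Joint ranges: [-3.03, 3.03], [-0.79, 2.21], [0.23, 2.52], [-1.04, 4.18], [0, 3.07], [-2.55, 2.55]. Speed limits (rad/s): [2.22, 2.22, 2.57, 3.14, 3.14, 3.14].

INTERFACE

Orientations are given as [roll, pitch, yaw] about the fixed x, y, z axes, in that order (R = Rz(yaw) Ry(pitch) Rx(roll)).
In Python, from cell import manip gives the robot as it stands.
- The arm moves only by the shell command python3 -m creep 'ROWS' [OPENING] [FORCE]. ROWS is text: rows parted by semicolons, each of 6 numbers parted by spaces: the shift along the tool's x, y, z normalised to -1 to 1, where 1 is 4 cm, then the turn, a rotation vector about the tool's x, y, z normalised to -1 to 1, where 1 is pi rad. In form: dx dy dz ax ay az; .... A call has 1 to 20 rows; each row shifts and turns the commanded pose from where the row before left it, along the tool's axes as they then stand; what a row does not reach is not made up. A row lasts 1/8 s, in which the tool goes at most 62.5 mm and 10.7 degrees, less where a joint would pass 70% of its speed; a pose out of reach is approached as far as the arm can. A call with a number of a shift or a turn outside -1 to 1 is refused whole. A call with a gripper value outside its range is refused whole. OPENING is the closure, from 0 (fully open) to 1 (shut), set as the call begins (- or left out, the last holds). The fingers move at their own pace and stop on an object; FORCE is the grip in N (left out, the last holds). Time passes only in rows, so rows that do not move let the fingers close. It gives the time, the measured TCP pose, the force, the opening and the grip force at its end, in the units of the state.
- manip.read_state(): the state, without advancing time (a new reading comes with each control period).
- manip.camera(name): name is "scene" or "top" or "wrist"; returns a dict with "color" (420x560x3 uint8, red, green, blue), "range_z" (420x560 float32, mm along the optical axis (not along the pixel's ray), 0 where there is no reading), "camera_matrix" (3x3 intrinsics, pixels), "T" (4x4, takes a point from camera to world coordinates). Camera axes: x right, y down, z forward; pixel columns grow to the right and rows downward; lengths in mm; the calibration is good to about 2 mm. The wrist camera is an equidistant fisheye: a pixel r from the principal point sees the ray r / f radians off the axis. A picture is of the moment at which its call begins.
- manip.sign_off(): hands the job in; it is judged then, once.
The state is a dict: "clock": time; "joints": joint angles; "qd": joint speeds; "effort": joint torques, N m; "eef_pos": TCP position; "eef_rot": TCP orientation; "wrist_force": force on the tool from outside, world axes, zero at the start; "moment": the same for the moment, N m; "finger_gap": finger opening in mm; "finger_force": force on a finger pad.
Only numpy, scipy, OpenCV 4.12 (cv2) and the standard library are available. Lean on these libraries where they do the work, as an engineer would, in place of code of your own. Each camera call takes 0.05 s, during which the arm holds its last target. There are 200 camera calls.

TASK

The decorator needs the four food-colour bottles at hand: move them from their drip cups in the steel tray into the wells of the beech rack, in the same order counted from the handle ends, so that the bottle next to the tray's handle ends up next to the rack's handle, and so on along the row. Keep each bottle upright on the way and leave it standing fully down in its well.

Things in the scene. Friction and masses are not known exactly. Their poses are not given: they have to be found in the camera images.
- amber_bottle: round food-colour dropper bottle, amber-yellow body 30 mm across, sides straight up to 37 mm above its underside, then a rounded shoulder and a black cap 19 mm across with a pointed tip, 70 mm tall in all; 35 to 60 g. Origin: centre of its underside; z runs up the bottle. At the start it stands upright in the cup of its own colour.
- red_bottle: round food-colour dropper bottle, crimson red body 30 mm across, sides straight up to 37 mm above its underside, then a rounded shoulder and a white cap 19 mm across with a pointed tip, 70 mm tall in all; 35 to 60 g. Origin: centre of its underside; z runs up the bottle. At the start it stands upright in the cup of its own colour.
- green_bottle: round food-colour dropper bottle, dark green body 30 mm across, sides straight up to 43 mm above its underside, then a rounded shoulder and a white cap 19 mm across with a pointed tip, 76 mm tall in all; 35 to 60 g. Origin: centre of its underside; z runs up the bottle. At the start it stands upright in the cup of its own colour.
- blue_bottle: round food-colour dropper bottle, dark blue body 30 mm across, sides straight up to 43 mm above its underside, then a rounded shoulder and a white cap 19 mm across with a pointed tip, 76 mm tall in all; 35 to 60 g. Origin: centre of its underside; z runs up the bottle. At the start it stands upright in the cup of its own colour.
- amber_cup: Amber-yellow plastic drip cup, fixed in the steel tray, 42 mm across, 16 mm high, open at the top, 37 mm across inside at the mouth and 34 mm at the bottom, its inner floor 3 mm above its origin. Origin: centre of its underside (4 mm above the work surface). It stays where it is and so shows where the amber bottle stood in the row.
- red_cup: Crimson red plastic drip cup, fixed in the steel tray, 42 mm across, 16 mm high, open at the top, 37 mm across inside at the mouth and 34 mm at the bottom, its inner floor 3 mm above its origin. Origin: centre of its underside (4 mm above the work surface). It stays where it is and so shows where the red bottle stood in the row.
- green_cup: Dark green plastic drip cup, fixed in the steel tray, 42 mm across, 16 mm high, open at the top, 37 mm across inside at the mouth and 34 mm at the bottom, its inner floor 3 mm above its origin. Origin: centre of its underside (4 mm above the work surface). It stays where it is and so shows where the green bottle stood in the row.
- blue_cup: Dark blue plastic drip cup, fixed in the steel tray, 42 mm across, 16 mm high, open at the top, 37 mm across inside at the mouth and 34 mm at the bottom, its inner floor 3 mm above its origin. Origin: centre of its underside (4 mm above the work surface). It stays where it is and so shows where the blue bottle stood in the row.
- steel_tray: Fixed stainless tray, 58 x 184 mm, rim 15 mm high, with the four cups in a row along its y axis. Origin: centre of its underside, on the work surface. Flat black loop handle, 24 mm out from the +y end. Cups at x = 0, y = +66, +22, -22, -66 mm (from the handle on); the colours' order differs at each start. Cup rims are 20 mm above the work surface.
- beech_rack: Fixed pale wooden rack, 58 x 184 mm, 20 mm high, with four round wells in a row along its y axis, empty at the start. Origin: centre of its underside, on the work surface. Flat black loop handle, 24 mm out from the +y end. Wells at x = 0, y = +66, +22, -22, -66 mm (from the handle on), 37 mm across, 3 mm chamfer, floor 5 mm above the origin.
Not all that is in view belongs to the job. Leave any purple look-alike of the red_bottle alone.

How it is judged:
By the outcome, as a careful person would: the job done as asked, in the order asked, and still so for the second after the job is handed in, with the robot touching nothing.
It also fails if it takes over 96 s, if anything falls off the work surface, if the arm or the gripper's body presses on something with over 40 N, if the wrist force passes 120 N, or if a joint passes its speed limit or range.

## Working session

There is one attempt and no reset: what is moved stays moved. The work goes in short steps, Python scripts to look and compute and a shell command to move; the robot and the scene stay as the last step left them, time stands still between calls to the robot, and variables do not carry over. Pictures are saved under pics/ and viewed, at most 14 in all, crops included, and the job is handed in when it is done.

```bash
ls; mkdir -p pics; python3 - <<'E'
from cell import manip
import cv2,numpy as np,pickle
d={n:manip.camera(n) for n in("top","scene")}
pickle.dump(d,open("d.pkl","wb"))
for n in d:
    cv2.imwrite(f"pics/{n}0.png",cv2.cvtColor(d[n]["color"],cv2.COLOR_RGB2BGR)); print(n,d[n]["camera_matrix"].round(1).tolist(),d[n]["T"].round(3).tolist())
print(manip.read_state())
E
```

```text
pics
top [[505.7, 0.0, 279.9], [0.0, 505.7, 211.4], [0.0, 0.0, 1.0]] [[-0.017, -0.998, 0.064, 439.545], [-1.0, 0.017, -0.002, 156.813], [0.001, -0.064, -0.998, 874.764], [0.0, 0.0, 0.0, 1.0]]
scene [[483.7, 0.0, 281.2], [0.0, 483.7, 207.7], [0.0, 0.0, 1.0]] [[0.698, -0.512, 0.501, 76.844], [-0.715, -0.478, 0.509, -290.123], [-0.021, -0.714, -0.7, 633.603], [0.0, 0.0, 0.0, 1.0]]
{'clock': 0.1, 'joints': array([ 1.05740088e+00,  3.00417805e-01,  1.52148256e+00, -2.24266505e-05,
        1.32068168e+00, -6.65859459e-02]), 'qd': array([ 0.00076122, -0.00075257, -0.00105355,  0.00099236,  0.00240039,
       -0.00065227]), 'effort': array([ 3.40261919e-03, -5.32649839e+01, -3.53281224e+01,  7.10023125e-02,
        2.34827958e-02, -2.49828787e-05]), 'eef_pos': array([237.54426006, 495.81732444, 204.95723379]), 'eef_rot': array([-3.14060401e+00, -4.41558324e-05,  2.69478869e+00]), 'wrist_force': array([-0.09912062, -1.47747126, -0.7260885 ]), 'moment': array([-0.02175809,  0.01486849, -0.01291836]), 'finger_force': 0.0, 'finger_gap': 93.78876352092149}
```

View pics/top0.png

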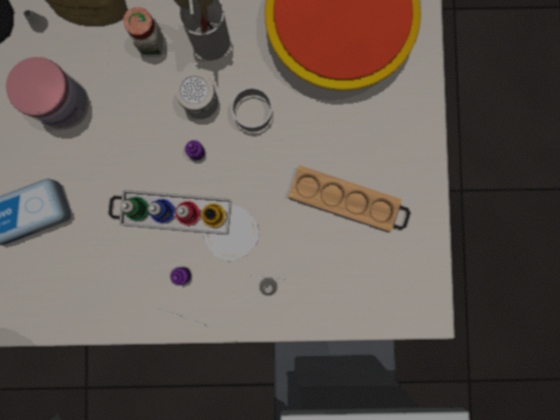

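View pics/scene0.png

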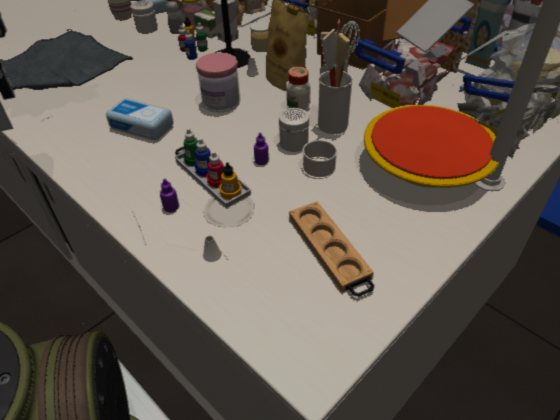

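The top view shows the tray with its handle at the left (115,207). From the handle, the bottles are green (136,208), blue (161,210), red (187,212) and amber (213,214). The rack's handle is at the right (402,217), with wells from the handle at (380,210), (356,202), (332,194) and (307,186). Two purple look-alikes stand outside the tray at (194,150) and (180,276). In the scene view, another small set of coloured bottles stands far back at (190,40), not in cups.

```bash
cat > h.py <<'E'
import numpy as np,cv2,pickle
def cloud(c):
    K,T,Z=c["camera_matrix"],c["T"],c["range_z"].astype(float)
    v,u=np.mgrid[:Z.shape[0],:Z.shape[1]]
    P=np.stack([(u-K[0,2])/K[0,0]*Z,(v-K[1,2])/K[1,1]*Z,Z],-1)@T[:3,:3].T+T[:3,3]
    P[Z<=0]=np.nan
    return P
def ray(c,uv,z):
    K,T=c["camera_matrix"],c["T"]; uv=np.atleast_2d(uv)
    d=np.c_[(uv-[K[0,2],K[1,2]])/[K[0,0],K[1,1]],np.ones(len(uv))]@T[:3,:3].T
    return T[:3,3]+d*((z-T[2,3])/d[:,2])[:,None]
def circ(p):
    A=np.c_[2*p,np.ones(len(p))]; s=np.linalg.lstsq(A,(p**2).sum(1),rcond=None)[0]
    return s[:2],np.sqrt(s[2]+s[0]**2+s[1]**2)
E
python3 - <<'E'
from h import *
d=pickle.load(open("d.pkl","rb"));c=d["top"];P=cloud(c)
m=np.zeros((420,560),bool)
# rack
hsv=cv2.cvtColor(c["color"],cv2.COLOR_RGB2HSV)
print("table z",np.nanmedian(P[230:320,300:420,2]),"rack top",P[188:215:4,295:385:6,2].round(0).tolist()[2])
reg=np.zeros((420,560),np.uint8);reg[155:240,280:412]=1
wood=((hsv[...,0]<22)&(hsv[...,1]>85)&(reg>0)).astype(np.uint8)
cs,_=cv2.findContours(wood,cv2.RETR_EXTERNAL,cv2.CHAIN_APPROX_NONE)
k=max(cs,key=cv2.contourArea); w=ray(c,k[:,0].astype(float),20)[:,:2]
print("rack rect z20",cv2.minAreaRect(w.astype(np.float32)))
for uv in [(402,217),(115,207)]: print("handle",ray(c,uv,8).round(1))
print("wells rough",ray(c,[(380,210),(356,202),(332,194),(307,186)],20).round(1).tolist())
for n,(u,v) in dict(green=(136,208),blue=(161,210),red=(187,212),amber=(213,214)).items():
    print(n,ray(c,(u,v),60).round(1).tolist(), P[v,u].round(1))
a=cv2.resize(c["color"][185:240,95:250],None,fx=4.5,fy=4.5,interpolation=cv2.INTER_CUBIC)
b=cv2.resize(c["color"][155:240,280:415],(a.shape[1],int(85/135*a.shape[1])),interpolation=cv2.INTER_CUBIC)
o=np.vstack([a,b])[:600]; print(o.shape); cv2.imwrite("pics/crop1.png",cv2.convertScaleAbs(o[...,::-1],alpha=1.5))
E
```

```text
table z -0.2533382425892796 rack top [24.0, 22.0, 5.0, 17.0, 21.0, 4.0, 3.0, 5.0, 19.0, 6.0, 3.0, 5.0, 21.0, 21.0, 19.0]
rack rect z20 ((514.4037475585938, 45.14366912841797), (184.0020294189453, 58.29151153564453), 70.4339370727539)
handle [[481.9 -54.1   8. ]]
handle [[507.6 438.5   8. ]]
wells rough [[493.8, -14.3, 20.0], [508.1, 26.0, 20.0], [522.5, 66.4, 20.0], [536.8, 108.6, 20.0]]
green [[501.3, 387.7, 60.0]] [501.5 388.6  56.9]
blue [[497.4, 347.4, 60.0]] [497.4 347.6  59.1]
red [[493.4, 305.4, 60.0]] [493.1 304.4  65.4]
amber [[489.5, 263.5, 60.0]] [489.1 262.6  66.5]
(600, 698, 3)
```

View pics/crop1.png

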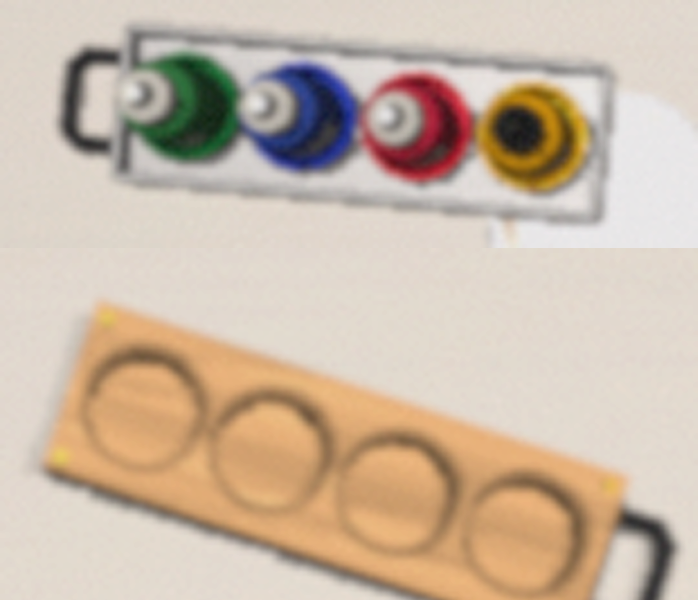

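```bash
python3 - <<'E'
from h import *
d=pickle.load(open("d.pkl","rb"));c=d["top"]
q=lambda L:np.array(L)/4.5+[95,185]-0.4
w=ray(c,q([(130,30),(612,70),(605,218),(118,178)]),15)[:,:2]
print(w.round(1).tolist(),cv2.minAreaRect(w.astype(np.float32)))
g=ray(c,q([(188,107),(303,117),(420,128),(533,138)]),20)[:,:2];print("cups",g.round(1).tolist(),np.linalg.norm(np.diff(g,axis=0),axis=1).round(1))
hsv=cv2.cvtColor(c["color"],cv2.COLOR_RGB2HSV).astype(int)
for n,h0,h1,u0,u1 in [("green",55,90,115,152),("blue",105,125,145,178),("red",165,180,170,203),("amber",15,30,195,230)]:
    h=hsv[...,0]; m=((h>=h0)&(h<=h1)&(hsv[...,1]>100)).astype(np.uint8); m[:, :u0]=0;m[:,u1:]=0;m[:190]=0;m[235:]=0
    k=max(cv2.findContours(m,0,1)[0],key=cv2.contourArea); p=ray(c,k[:,0].astype(float),20)[:,:2]
    (x,y),r=cv2.minEnclosingCircle(p.astype(np.float32)); hi=p[p[:,1]<y] # side away from lean
    print(n,(round(x,1),round(y,1)),round(r,1),[v.round(1) for v in circ(hi)])
# bottle walls from both depth clouds
for nm in d:
    P=cloud(d[nm]).reshape(-1,3)
    for i,ct in enumerate(g):
        s=P[(np.abs(P[:,2]-35)<7)&(np.hypot(*(P[:,:2]-ct).T)<21)]
        if len(s)>8: print(nm,i,len(s),[v.round(1) for v in circ(s[:,:2])])
E
```

```text
[[533.7, 421.9], [515.4, 239.1], [459.3, 242.4], [477.6, 426.2]] ((496.5382995605469, 332.1170349121094), (185.9480743408203, 56.2855339050293), 84.32585144042969)
cups [[503.7, 398.4], [499.2, 355.1], [494.3, 311.1], [489.8, 268.6]] [43.5 44.3 42.7]
green (503.8, 398.1) 19.5 [array([503.1, 398.6]), np.float64(18.0)]
blue (498.7, 355.1) 19.7 [array([498.7, 350.6]), np.float64(15.5)]
red (494.5, 312.1) 20.3 [array([494.2, 305.8]), np.float64(14.6)]
amber (490.2, 269.5) 21.3 [array([489.9, 267.6]), np.float64(18.9)]
top 0 42 [array([504.1, 400.7]), np.float64(15.1)]
top 1 35 [array([499.4, 356.8]), np.float64(15.0)]
top 2 32 [array([495. , 313.4]), np.float64(15.2)]
top 3 24 [array([490.5, 269.7]), np.float64(15.4)]
scene 0 63 [array([499.2, 395.4]), np.float64(10.6)]
scene 1 70 [array([496.9, 352.2]), np.float64(12.4)]
scene 2 80 [array([493.3, 309.3]), np.float64(13.5)]
scene 3 94 [array([489.5, 266.5]), np.float64(14.3)]
```

```bash
cat > go.py <<'E'
import sys,numpy as np
from cell import manip
from scipy.spatial.transform import Rotation as R
# python3 go.py x y z yawdeg : remaining tool-frame shift (units of 40 mm) & turn (units of pi)
def delta(x,y,z,yaw):
    s=manip.read_state(); r=R.from_euler("xyz",s["eef_rot"]); t=R.from_euler("xyz",[np.pi,0,np.radians(yaw)])
    return s,r.inv().apply(np.array([x,y,z])-s["eef_pos"])/40,(r.inv()*t).as_rotvec()/np.pi,t.inv().apply(np.array([x,y,z])-s["eef_pos"])/40
if __name__=="__main__":
    s,d,a,dt=delta(*map(float,sys.argv[1:5]))
    print("t%.2f pos %s yaw %.1f gap %.1f F %.1f q6 %.2f"%(s["clock"],s["eef_pos"].round(1),np.degrees(s["eef_rot"][2]),s["finger_gap"],s["finger_force"],s["joints"][5]))
    print("shift now",d.round(3),"turn",a.round(4),"shift after turn",dt.round(3))
E
python3 -m creep '0 0 0 0 0 .056;0 0 0 0 0 .056;0 0 0 0 0 .056;0 0 0 0 0 .056;0 0 0 0 0 .056;0 0 0 0 0 .056;0 0 0 0 0 .056;0 0 0 0 0 0' 0 15; python3 go.py 490 269.3 110 84
```

```text
clock: 1.1
eef_pos: [237.6, 495.9, 205.2]
eef_rot: [-3.141, 0.0, 1.464]
wrist_force: [0.0, -1.0, -0.1]
finger_gap: 93.9
finger_force: 0.0
t1.10 pos [237.6 495.9 205.2] yaw 83.9 gap 93.9 F 0.0 q6 1.16
shift now [-4.961  6.877  2.381] turn [-0.0001  0.0002 -0.0005] shift after turn [-4.974  6.868  2.38 ]
```

```bash
python3 -m creep '-.4 .57 0 0 0 0;-.4 .57 0 0 0 0;-.4 .57 0 0 0 0;-.4 .57 .1 0 0 0;-.4 .57 .1 0 0 0;-.4 .57 .2 0 0 0;-.4 .57 .2 0 0 0;-.4 .57 .2 0 0 0;-.4 .57 .3 0 0 0;-.4 .57 .3 0 0 0;-.4 .57 .3 0 0 0;-.4 .57 .3 0 0 0;-.15 .03 .35 0 0 0;0 0 0 0 0 0;0 0 0 0 0 0;0 0 0 0 0 0'; python3 go.py 490 269.3 110 84; python3 - <<'E'
from h import *
from cell import manip
c=manip.camera("wrist");pickle.dump(c,open("w.pkl","wb"))
cv2.imwrite("pics/w1.png",c["color"][...,::-1]);print(c["camera_matrix"].round(1).tolist(),c["T"].round(3).tolist())
E
```

```text
clock: 3.1
eef_pos: [489.5, 270.3, 112.1]
eef_rot: [3.141, -0.001, 1.465]
wrist_force: [0.5, 0.1, 0.4]
finger_gap: 94.1
finger_force: 0.0
t3.10 pos [489.5 270.3 112.1] yaw 83.9 gap 94.1 F 0.0 q6 0.55
shift now [-0.024  0.016  0.052] turn [ 0.0003 -0.0002 -0.0005] shift after turn [-0.024  0.016  0.052]
[[325.2, 0.0, 278.2], [0.0, 325.2, 213.5], [0.0, 0.0, 1.0]] [[0.994, -0.103, -0.027, 496.851], [-0.106, -0.959, -0.261, 345.106], [0.0, 0.263, -0.965, 291.002], [0.0, 0.0, 0.0, 1.0]]
```

View pics/w1.png

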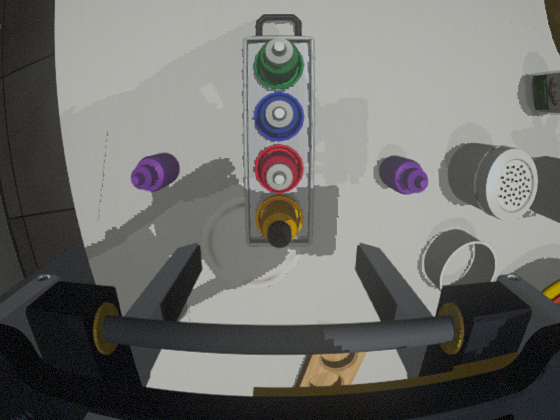

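The wrist view shows the amber bottle between the open fingers, with tips at amber (279,233), red (280,178), blue (279,113) and green (279,46). The handle lies beyond green, and the purple bottles are well clear on both sides.

```bash
cat >> h.py <<'E'
def fray(c,uv,z):
    K,T=c["camera_matrix"],c["T"]; uv=np.atleast_2d(uv).astype(float)
    a=(uv-[K[0,2],K[1,2]])/K[0,0]; r=np.hypot(*a.T)
    d=np.c_[a*(np.sin(r)/r)[:,None],np.cos(r)]@T[:3,:3].T
    return (T[:3,3]+d*((z-T[2,3])/d[:,2])[:,None])[:,:2]
E
python3 - <<'E'
from h import *
c=pickle.load(open("w.pkl","rb"))
for n,uv,z in [("amber",(279,233),70),("red",(280,178),73),("blue",(279,113),80),("green",(279,46),80)]: print(n,fray(c,uv,z).round(1))
# tray rims sides left/right x at rows, z=15 ; corners
print(fray(c,[(247,38),(313,38),(312,245),(248,245)],15).round(1).tolist())
print(fray(c,[(252,116),(305,116)],20).round(1), fray(c,[(253,170),(304,168)],20).round(1))
E
```

```text
amber [[489.6 270.7]]
red [[494.5 310.7]]
blue [[498.4 354. ]]
green [[503.2 398.4]]
[[479.1, 425.3], [534.4, 419.6], [516.4, 237.5], [458.6, 243.7]]
[[476.5 356.6]
 [519.9 352. ]] [[472.1 311.5]
 [514.9 308.7]]
```

```bash
python3 -m creep '-.02 .01 .4 0 0 0;0 0 .5 0 0 0;0 0 .5 0 0 0;0 0 .4 0 0 0;0 0 .25 0 0 0;0 0 .12 0 0 0;0 0 0 0 0 0;0 0 0 0 0 0'; python3 -m creep '0 0 0 0 0 0;0 0 0 0 0 0;0 0 0 0 0 0;0 0 0 0 0 0;0 0 0 0 0 0;0 0 0 0 0 0;0 0 0 0 0 0;0 0 0 0 0 0' 1 15
```

```text
clock: 4.15
eef_pos: [490.2, 269.0, 25.2]
eef_rot: [3.141, -0.0, 1.463]
wrist_force: [0.4, -0.7, 0.3]
finger_gap: 94.1
finger_force: 0.0
clock: 5.15
eef_pos: [490.0, 268.8, 24.7]
eef_rot: [3.142, -0.0, 1.463]
wrist_force: [-0.6, -0.2, 0.6]
finger_gap: 29.1
finger_force: 15.0
```

```bash
python3 -m creep '0 0 -.2 0 0 0;0 0 -.4 0 0 0;0 0 -.5 0 0 0;0 0 -.5 0 0 0;0 0 -.4 0 0 0;0 0 -.2 0 0 0;0 0 0 0 0 .037;0 0 0 0 0 .038;0 0 0 0 0 0;0 0 0 0 0 0'; python3 go.py 536.5 107.3 90 70.4
```

```text
clock: 6.4
eef_pos: [489.8, 268.8, 112.5]
eef_rot: [-3.141, 0.0, 1.23]
wrist_force: [0.0, -0.4, -0.2]
finger_gap: 29.1
finger_force: 15.0
t6.40 pos [489.8 268.8 112.5] yaw 70.5 gap 29.1 F 15.0 q6 0.78
shift now [-3.416  2.448  0.564] turn [-0.0001  0.0001  0.0005] shift after turn [-3.412  2.453  0.564]
```

```bash
python3 -m creep '-.3 .2 0 0 0 0;-.5 .36 0 0 0 0;-.5 .36 0 0 0 0;-.5 .36 0 0 0 0;-.5 .36 .1 0 0 0;-.5 .36 .2 0 0 0;-.4 .3 .2 0 0 0;-.21 .15 .06 0 0 0;0 0 0 0 0 0;0 0 0 0 0 0;0 0 0 0 0 0'; python3 go.py 536.5 107.3 45 70.4; python3 - <<'E'
from h import *
from cell import manip
c=manip.camera("wrist");pickle.dump(c,open("w.pkl","wb"))
cv2.imwrite("pics/w2.png",c["color"][...,::-1])
E
```

```text
clock: 7.78
eef_pos: [536.3, 108.0, 90.5]
eef_rot: [3.141, -0.0, 1.229]
wrist_force: [0.2, -0.9, -0.0]
finger_gap: 29.4
finger_force: 15.0
t7.78 pos [536.3 108.   90.5] yaw 70.4 gap 29.4 F 15.0 q6 0.47
shift now [-0.014  0.01   1.137] turn [ 0.0001 -0.0001 -0.0001] shift after turn [-0.014  0.011  1.137]
```

View pics/w2.png

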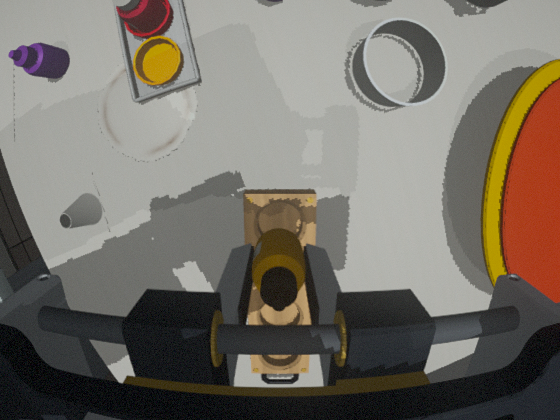

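The held amber bottle hangs at about (278,270) over the rack. The end edge of the rack is at row 190 (columns 244–316), and the end well is around (279,223). I'll check that against the top-view estimate.

```bash
python3 - <<'E'
from h import *
c=pickle.load(open("w.pkl","rb"))
p=fray(c,[(280,190),(253,225),(307,225),(279,201),(279,223),(246,215),(315,215)],20);print(p.round(1).tolist())
t=np.radians(70.43);ax=np.array([np.cos(t),np.sin(t)])
for q in p: e=q-[514.4,45.1]; print((e@ax).round(1),(e@[ax[1],-ax[0]]).round(1))
o=cv2.resize(c["color"][180:290,220:340],None,fx=5,fy=5,interpolation=cv2.INTER_CUBIC);cv2.imwrite("pics/w2c.png",cv2.convertScaleAbs(o[...,::-1],alpha=1.8))
E
```

```text
[[546.2, 132.1], [516.2, 112.5], [557.1, 97.9], [542.5, 124.1], [536.4, 107.0], [513.9, 122.2], [565.8, 103.6]]
92.7 0.8
64.1 -20.9
64.0 22.6
83.8 0.0
65.7 0.0
72.4 -26.3
72.4 28.8
```

View pics/w2c.png

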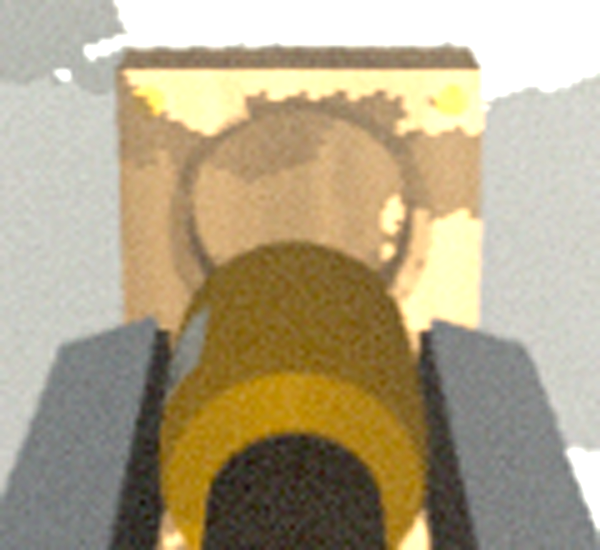

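Both estimates agree to about 1 mm, so I'm lowering amber.

```bash
python3 -m creep '-.02 .02 .3 0 0 0;0 0 .4 0 0 0;0 0 .3 0 0 0;0 0 .2 0 0 0;0 0 .1 0 0 0;0 0 .1 0 0 0;0 0 .1 0 0 0;0 0 .1 0 0 0;0 0 .08 0 0 0;0 0 0 0 0 0;0 0 0 0 0 0'; python3 go.py 536.5 107.3 23 70.4
```

```text
clock: 9.2
eef_pos: [536.8, 106.4, 23.1]
eef_rot: [3.142, -0.0, 1.228]
wrist_force: [0.7, 0.8, -0.3]
finger_gap: 29.0
finger_force: 15.0
t9.20 pos [536.8 106.4  23.1] yaw 70.3 gap 29.0 F 15.0 q6 0.47
shift now [ 0.019 -0.015  0.002] turn [ 0.     -0.     -0.0003] shift after turn [ 0.019 -0.015  0.002]
```

```bash
python3 -m creep '0 0 0 0 0 0;0 0 0 0 0 0;0 0 0 0 0 0;0 0 0 0 0 0;0 0 -.2 0 0 0;0 0 -.4 0 0 0;0 0 -.5 0 0 0;0 0 -.5 0 0 0;0 0 -.5 0 0 0;0 0 -.2 0 0 0;0 0 0 0 0 -.038;0 0 0 0 0 -.038;0 0 0 0 0 0;0 0 0 0 0 0' .35; python3 go.py 494.5 311.5 112 84; python3 - <<'E'
from h import *
from cell import manip
c=manip.camera("wrist");pickle.dump(c,open("w.pkl","wb"))
cv2.imwrite("pics/w3.png",c["color"][...,::-1])
E
```

```text
clock: 10.95
eef_pos: [536.7, 106.3, 115.1]
eef_rot: [-3.141, 0.0, 1.464]
wrist_force: [-0.5, -0.2, -0.6]
finger_gap: 61.3
finger_force: 0.0
t10.95 pos [536.7 106.3 115.1] yaw 83.9 gap 61.3 F 0.0 q6 0.24
shift now [ 4.987 -1.598  0.076] turn [-0.      0.     -0.0007] shift after turn [ 4.991 -1.587  0.076]
```

View pics/w3.png

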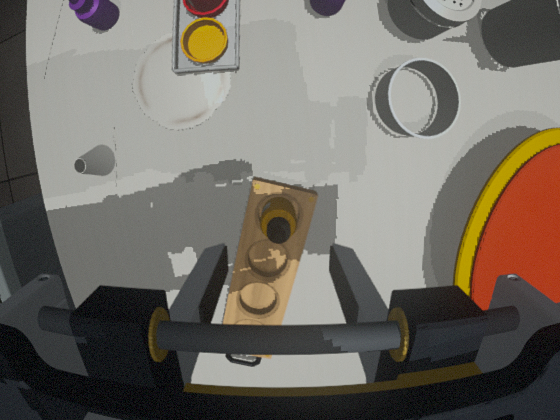

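Amber stands upright in the end well, with its cap at (279,230) centred over the well, and the amber cup at (205,40) is empty. Red is next.

```bash
python3 -m creep '.3 -.1 0 0 0 0;.6 -.19 0 0 0 0;.6 -.19 0 0 0 0;.6 -.19 0 0 0 0;.6 -.19 0 0 0 0;.6 -.19 0 0 0 0;.6 -.19 0 0 0 0;.6 -.19 0 0 0 0;.4 -.13 0 0 0 0;.09 -.03 0 0 0 0;0 0 0 0 0 0;0 0 0 0 0 0;0 0 0 0 0 0'; python3 go.py 494.5 311.5 25 84
```

```text
clock: 12.62
eef_pos: [494.6, 311.0, 115.1]
eef_rot: [3.142, 0.0, 1.466]
wrist_force: [0.8, -0.1, -0.1]
finger_gap: 61.0
finger_force: 0.0
t12.62 pos [494.6 311.  115.1] yaw 84.0 gap 61.0 F 0.0 q6 0.60
shift now [ 0.012 -0.003  2.252] turn [ 0.      0.     -0.0001] shift after turn [ 0.012 -0.003  2.252]
```

```bash
python3 -m creep '.01 0 .4 0 0 0;0 0 .5 0 0 0;0 0 .5 0 0 0;0 0 .4 0 0 0;0 0 .3 0 0 0;0 0 .15 0 0 0;0 0 0 0 0 0;0 0 0 0 0 0'; python3 -m creep '0 0 0 0 0 0;0 0 0 0 0 0;0 0 0 0 0 0;0 0 0 0 0 0;0 0 0 0 0 0;0 0 0 0 0 0' 1 15; python3 -m creep '0 0 -.2 0 0 0;0 0 -.4 0 0 0;0 0 -.5 0 0 0;0 0 -.5 0 0 0;0 0 -.4 0 0 0;0 0 -.4 0 0 0;0 0 0 0 0 .038;0 0 0 0 0 .038;0 0 0 0 0 0;0 0 0 0 0 0'; python3 go.py 521.8 65.9 112 70.4
```

```text
clock: 13.62
eef_pos: [494.7, 312.1, 25.6]
eef_rot: [3.141, -0.001, 1.466]
wrist_force: [0.4, 0.4, 0.6]
finger_gap: 61.2
finger_force: 0.0
clock: 14.38
eef_pos: [494.4, 311.9, 25.1]
eef_rot: [3.142, -0.0, 1.466]
wrist_force: [-0.3, 0.0, 1.4]
finger_gap: 29.5
finger_force: 15.0
clock: 15.62
eef_pos: [494.4, 311.9, 121.2]
eef_rot: [-3.142, 0.0, 1.23]
wrist_force: [-0.0, 0.4, 0.2]
finger_gap: 29.4
finger_force: 15.0
t15.62 pos [494.4 311.9 121.2] yaw 70.5 gap 29.4 F 15.0 q6 0.84
shift now [-5.568  2.7    0.23 ] turn [-0.      0.      0.0005] shift after turn [-5.564  2.709  0.23 ]
```

```bash
python3 -m creep '-.3 .15 0 0 0 0;-.6 .29 0 0 0 0;-.6 .29 0 0 0 0;-.6 .29 0 0 0 0;-.6 .29 0 0 0 0;-.6 .29 0 0 0 0;-.6 .29 0 0 0 0;-.6 .29 0 0 0 0;-.6 .29 0 0 0 0;-.36 .18 0 0 0 0;-.1 .05 0 0 0 0;0 0 0 0 0 0;0 0 0 0 0 0;0 0 0 0 0 0'; python3 go.py 521.8 65.9 23.5 70.4
```

```text
clock: 17.38
eef_pos: [521.2, 66.7, 121.0]
eef_rot: [-3.141, 0.0, 1.229]
wrist_force: [0.1, -1.0, -1.6]
finger_gap: 30.0
finger_force: 15.0
t17.38 pos [521.2  66.7 121. ] yaw 70.4 gap 30.0 F 15.0 q6 0.40
shift now [-0.013  0.022  2.437] turn [-0.      0.     -0.0001] shift after turn [-0.013  0.021  2.437]
```

```bash
python3 -m creep '-.01 .02 .3 0 0 0;0 0 .5 0 0 0;0 0 .5 0 0 0;0 0 .4 0 0 0;0 0 .25 0 0 0;0 0 .1 0 0 0;0 0 .1 0 0 0;0 0 .1 0 0 0;0 0 .1 0 0 0;0 0 .08 0 0 0;0 0 0 0 0 0;0 0 0 0 0 0'; python3 go.py 521.8 65.9 23.2 70.4
```

```text
clock: 18.88
eef_pos: [521.9, 65.5, 23.9]
eef_rot: [3.141, -0.0, 1.228]
wrist_force: [-0.8, 0.2, 0.3]
finger_gap: 29.5
finger_force: 15.0
t18.88 pos [521.9  65.5  23.9] yaw 70.3 gap 29.5 F 15.0 q6 0.40
shift now [ 0.008 -0.007  0.019] turn [ 0.     -0.     -0.0003] shift after turn [ 0.008 -0.007  0.019]
```

```bash
python3 -m creep '0 0 .01 0 0 0;0 0 0 0 0 0;0 0 0 0 0 0;0 0 0 0 0 0;0 0 0 0 0 0;0 0 -.2 0 0 0;0 0 -.4 0 0 0;0 0 -.5 0 0 0;0 0 -.5 0 0 0;0 0 -.5 0 0 0;0 0 -.2 0 0 0;0 0 0 0 0 -.038;0 0 0 0 0 -.038;0 0 0 0 0 0;0 0 0 0 0 0' .35; python3 go.py 498.8 355.2 112 84
```

```text
clock: 20.75
eef_pos: [521.8, 65.5, 115.5]
eef_rot: [-3.142, -0.0, 1.464]
wrist_force: [0.9, -0.4, 0.6]
finger_gap: 61.2
finger_force: 0.0
t20.75 pos [521.8  65.5 115.5] yaw 83.9 gap 61.2 F 0.0 q6 0.16
shift now [ 7.14  -1.346  0.087] turn [-0.     -0.     -0.0007] shift after turn [ 7.143 -1.33   0.087]
```

```bash
python3 -m creep '.3 -.06 0 0 0 0;.6 -.11 0 0 0 0;.6 -.11 0 0 0 0;.6 -.11 0 0 0 0;.6 -.11 0 0 0 0;.6 -.11 0 0 0 0;.6 -.11 0 0 0 0;.6 -.11 0 0 0 0;.6 -.11 0 0 0 0;.6 -.11 0 0 0 0;.6 -.11 0 0 0 0;.5 -.1 0 0 0 0;.34 -.08 0 0 0 0;0 0 0 0 0 0;0 0 0 0 0 0;0 0 0 0 0 0'; python3 go.py 498.8 355.2 25 84; python3 - <<'E'
from h import *
from cell import manip
c=manip.camera("top");pickle.dump(c,open("t.pkl","wb"))
o=cv2.resize(c["color"][155:240,95:415],None,fx=2.5,fy=2.5,interpolation=cv2.INTER_CUBIC)
cv2.imwrite("pics/t4.png",cv2.convertScaleAbs(o[...,::-1],alpha=1.5))
E
```

```text
clock: 22.75
eef_pos: [498.6, 354.5, 115.5]
eef_rot: [3.142, -0.0, 1.466]
wrist_force: [0.0, 0.3, 0.1]
finger_gap: 60.9
finger_force: 0.0
t22.75 pos [498.6 354.5 115.5] yaw 84.0 gap 60.9 F 0.0 q6 0.66
shift now [0.018 0.004 2.263] turn [ 0.     -0.     -0.0002] shift after turn [0.018 0.004 2.263]
```

View pics/t4.png

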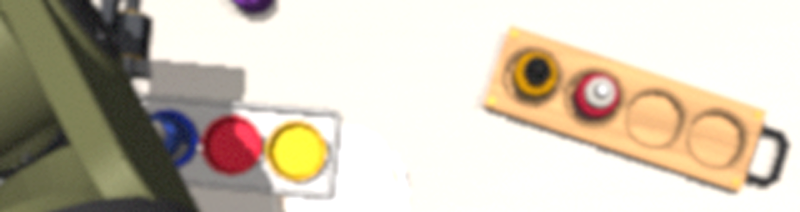

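Amber (533,75) and red (597,95) stand in their wells, and the two wells next to the handle are free. Blue is next.

```bash
python3 -m creep '.01 0 .4 0 0 0;0 0 .5 0 0 0;0 0 .5 0 0 0;0 0 .4 0 0 0;0 0 .3 0 0 0;0 0 .15 0 0 0;0 0 0 0 0 0;0 0 0 0 0 0'; python3 -m creep '0 0 0 0 0 0;0 0 0 0 0 0;0 0 0 0 0 0;0 0 0 0 0 0;0 0 0 0 0 0;0 0 0 0 0 0' 1 15; python3 -m creep '0 0 -.2 0 0 0;0 0 -.4 0 0 0;0 0 -.5 0 0 0;0 0 -.5 0 0 0;0 0 -.4 0 0 0;0 0 -.4 0 0 0;0 0 0 0 0 .038;0 0 0 0 0 .038;0 0 0 0 0 0;0 0 0 0 0 0'; python3 go.py 507 24.4 121 70.4
```

```text
clock: 23.8
eef_pos: [498.7, 355.7, 26.0]
eef_rot: [3.141, -0.001, 1.466]
wrist_force: [0.6, 0.2, 0.6]
finger_gap: 61.3
finger_force: 0.0
clock: 24.55
eef_pos: [498.4, 355.5, 25.5]
eef_rot: [3.142, -0.0, 1.466]
wrist_force: [-0.3, -0.0, 0.2]
finger_gap: 29.9
finger_force: 15.0
clock: 25.8
eef_pos: [498.4, 355.5, 121.6]
eef_rot: [-3.142, 0.0, 1.23]
wrist_force: [-0.8, 0.3, -0.5]
finger_gap: 30.1
finger_force: 15.0
t25.80 pos [498.4 355.5 121.6] yaw 70.5 gap 30.1 F 15.0 q6 0.90
shift now [-7.73   2.968  0.016] turn [-0.      0.      0.0005] shift after turn [-7.726  2.98   0.016]
```

```bash
python3 -m creep '-.3 .12 0 0 0 0;-.6 .23 0 0 0 0;-.6 .23 0 0 0 0;-.6 .23 0 0 0 0;-.6 .23 0 0 0 0;-.6 .23 0 0 0 0;-.6 .23 0 0 0 0;-.6 .23 0 0 0 0;-.6 .23 0 0 0 0;-.6 .23 0 0 0 0;-.6 .23 0 0 0 0;-.6 .23 0 0 0 0;-.5 .2 0 0 0 0;-.33 .13 0 0 0 0;0 0 0 0 0 0;0 0 0 0 0 0;0 0 0 0 0 0'; python3 go.py 507 24.4 23.7 70.4
```

```text
clock: 27.92
eef_pos: [506.5, 24.8, 121.4]
eef_rot: [-3.142, 0.0, 1.229]
wrist_force: [-0.3, 0.3, -0.3]
finger_gap: 29.8
finger_force: 15.0
t27.93 pos [506.5  24.8 121.4] yaw 70.4 gap 29.8 F 15.0 q6 0.32
shift now [-0.006  0.014  2.443] turn [-0.  0. -0.] shift after turn [-0.006  0.014  2.443]
```

```bash
python3 -m creep '0 .01 .3 0 0 0;0 0 .5 0 0 0;0 0 .5 0 0 0;0 0 .4 0 0 0;0 0 .25 0 0 0;0 0 .1 0 0 0;0 0 .1 0 0 0;0 0 .1 0 0 0;0 0 .1 0 0 0;0 0 .09 0 0 0;0 0 0 0 0 0;0 0 0 0 0 0'; python3 go.py 507 24.4 23.7 70.4
```

```text
clock: 29.42
eef_pos: [507.0, 24.1, 23.9]
eef_rot: [-3.142, 0.0, 1.228]
wrist_force: [0.2, -1.3, -0.3]
finger_gap: 29.5
finger_force: 15.0
t29.43 pos [507.   24.1  23.9] yaw 70.3 gap 29.5 F 15.0 q6 0.32
shift now [ 0.007 -0.001  0.005] turn [-0.      0.     -0.0003] shift after turn [ 0.007 -0.001  0.005]
```

```bash
python3 -m creep '0 0 0 0 0 0;0 0 0 0 0 0;0 0 0 0 0 0;0 0 0 0 0 0;0 0 0 0 0 0;0 0 -.2 0 0 0;0 0 -.4 0 0 0;0 0 -.5 0 0 0;0 0 -.5 0 0 0;0 0 -.5 0 0 0;0 0 -.2 0 0 0;0 0 0 0 0 -.038;0 0 0 0 0 -.038;0 0 0 0 0 0;0 0 0 0 0 0' .35; python3 go.py 503.5 398.8 115 84
```

```text
clock: 31.3
eef_pos: [506.9, 24.1, 115.9]
eef_rot: [-3.141, 0.0, 1.464]
wrist_force: [-0.4, -0.3, -0.8]
finger_gap: 60.9
finger_force: 0.0
t31.30 pos [506.9  24.1 115.9] yaw 83.9 gap 60.9 F 0.0 q6 0.08
shift now [ 9.305 -1.085  0.021] turn [-0.      0.     -0.0007] shift after turn [ 9.307 -1.064  0.021]
```

```bash
python3 -m creep '.3 -.03 0 0 0 0;.6 -.07 0 0 0 0;.6 -.07 0 0 0 0;.6 -.07 0 0 0 0;.6 -.07 0 0 0 0;.6 -.07 0 0 0 0;.6 -.07 0 0 0 0;.6 -.07 0 0 0 0;.6 -.07 0 0 0 0;.6 -.07 0 0 0 0;.6 -.07 0 0 0 0;.6 -.07 0 0 0 0;.6 -.07 0 0 0 0;.6 -.07 0 0 0 0;.6 -.07 0 0 0 0;.4 -.04 0 0 0 0;.21 -.02 0 0 0 0;0 0 0 0 0 0;0 0 0 0 0 0;0 0 0 0 0 0'; python3 go.py 503.5 398.8 25 84; python3 - <<'E'
from h import *
from cell import manip
c=manip.camera("wrist");pickle.dump(c,open("w.pkl","wb"))
cv2.imwrite("pics/w5.png",c["color"][...,::-1])
E
```

```text
clock: 33.8
eef_pos: [503.4, 398.4, 116.0]
eef_rot: [3.141, -0.0, 1.466]
wrist_force: [-0.2, -0.1, 0.2]
finger_gap: 61.2
finger_force: 0.0
t33.80 pos [503.4 398.4 116. ] yaw 84.0 gap 61.2 F 0.0 q6 0.72
shift now [9.000e-03 1.000e-03 2.275e+00] turn [ 0.     -0.     -0.0001] shift after turn [9.000e-03 2.000e-03 2.275e+00]
```

View pics/w5.png

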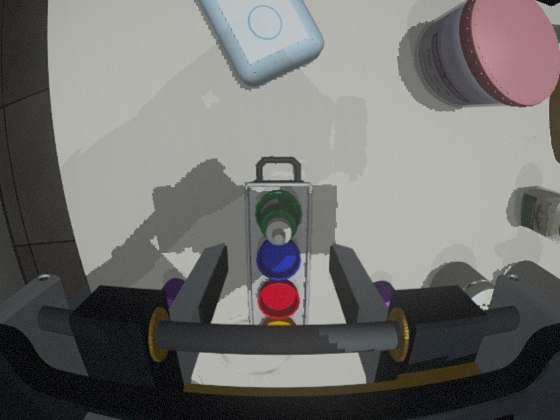

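The green bottle, tip at (278,237), is the last one in the tray and is centred between the fingers. The other three cups are empty.

```bash
python3 -m creep '.01 0 .4 0 0 0;0 0 .5 0 0 0;0 0 .5 0 0 0;0 0 .4 0 0 0;0 0 .3 0 0 0;0 0 .17 0 0 0;0 0 0 0 0 0;0 0 0 0 0 0'; python3 -m creep '0 0 0 0 0 0;0 0 0 0 0 0;0 0 0 0 0 0;0 0 0 0 0 0;0 0 0 0 0 0;0 0 0 0 0 0' 1 15; python3 -m creep '0 0 -.2 0 0 0;0 0 -.4 0 0 0;0 0 -.5 0 0 0;0 0 -.5 0 0 0;0 0 -.4 0 0 0;0 0 -.4 0 0 0;0 0 0 0 0 .038;0 0 0 0 0 .038;0 0 0 0 0 0;0 0 0 0 0 0'; python3 go.py 492.3 -17 121 70.4
```

```text
clock: 34.85
eef_pos: [503.5, 399.6, 25.7]
eef_rot: [3.141, -0.001, 1.466]
wrist_force: [0.4, -0.4, 0.2]
finger_gap: 61.2
finger_force: 0.0
clock: 35.6
eef_pos: [503.2, 399.4, 25.1]
eef_rot: [3.142, -0.0, 1.466]
wrist_force: [0.0, -0.6, 1.7]
finger_gap: 29.6
finger_force: 15.0
clock: 36.85
eef_pos: [503.2, 399.3, 121.2]
eef_rot: [-3.142, 0.0, 1.23]
wrist_force: [-0.4, -0.1, -1.1]
finger_gap: 29.5
finger_force: 15.0
t36.85 pos [503.2 399.3 121.2] yaw 70.5 gap 29.5 F 15.0 q6 0.95
shift now [-9.902e+00  3.218e+00  5.000e-03] turn [-0.      0.      0.0005] shift after turn [-9.897e+00  3.234e+00  4.000e-03]
```

```bash
python3 -m creep '-.3 .1 0 0 0 0;-.6 .2 0 0 0 0;-.6 .2 0 0 0 0;-.6 .2 0 0 0 0;-.6 .2 0 0 0 0;-.6 .2 0 0 0 0;-.6 .2 0 0 0 0;-.6 .2 0 0 0 0;-.6 .2 0 0 0 0;-.6 .2 0 0 0 0;-.6 .2 0 0 0 0;-.6 .2 0 0 0 0;-.6 .2 0 0 0 0;-.6 .2 0 0 0 0;-.6 .2 0 0 0 0;-.6 .2 0 0 0 0;-.4 .1 0 0 0 0;-.2 .03 0 0 0 0;0 0 0 0 0 0;0 0 0 0 0 0'; python3 go.py 492.3 -17 23.5 70.4
```

```text
clock: 39.35
eef_pos: [491.7, -16.5, 121.1]
eef_rot: [3.142, -0.0, 1.228]
wrist_force: [0.7, 0.1, -0.3]
finger_gap: 29.4
finger_force: 15.0
t39.35 pos [491.7 -16.5 121.1] yaw 70.4 gap 29.4 F 15.0 q6 0.23
shift now [-0.007  0.018  2.439] turn [ 0.     -0.     -0.0001] shift after turn [-0.006  0.018  2.439]
```

```bash
python3 -m creep '0 .02 .3 0 0 0;0 0 .5 0 0 0;0 0 .5 0 0 0;0 0 .4 0 0 0;0 0 .25 0 0 0;0 0 .1 0 0 0;0 0 .1 0 0 0;0 0 .1 0 0 0;0 0 .1 0 0 0;0 0 .09 0 0 0;0 0 0 0 0 0;0 0 0 0 0 0'; python3 go.py 492.3 -17 23.5 70.4
```

```text
clock: 40.85
eef_pos: [492.4, -17.3, 23.5]
eef_rot: [-3.142, 0.0, 1.228]
wrist_force: [0.2, -0.4, -0.3]
finger_gap: 29.6
finger_force: 15.0
t40.85 pos [492.4 -17.3  23.5] yaw 70.3 gap 29.6 F 15.0 q6 0.23
shift now [ 0.006 -0.006 -0.001] turn [-0.      0.     -0.0003] shift after turn [ 0.006 -0.006 -0.001]
```

Release, lift, back away toward the left, and check.

```bash
python3 -m creep '0 0 0 0 0 0;0 0 0 0 0 0;0 0 0 0 0 0;0 0 0 0 0 0;0 0 0 0 0 0;0 0 -.2 0 0 0;0 0 -.4 0 0 0;0 0 -.5 0 0 0;0 0 -.5 0 0 0;0 0 -.5 0 0 0;0 0 -.5 0 0 0;0 0 -.5 0 0 0;0 -.5 0 0 0 0;0 -.5 0 0 0 0;0 -.5 0 0 0 0;0 -.5 0 0 0 0;0 -.2 0 0 0 0;0 0 0 0 0 0' .35; python3 - <<'E'
from h import *
from cell import manip
d={n:manip.camera(n) for n in("top","scene")}
a=cv2.resize(d["top"]["color"][150:245,280:415],(540,380),interpolation=cv2.INTER_CUBIC)
b=cv2.resize(d["scene"]["color"][160:300,270:390],(0,0),fx=2.71,fy=2.71,interpolation=cv2.INTER_CUBIC)[:380]
o=np.hstack([a,b])[:, :800]; cv2.imwrite("pics/f.png",cv2.convertScaleAbs(o[...,::-1],alpha=1.4))
P={n:cloud(d[n]).reshape(-1,3) for n in d}
for n,c in dict(green=(492.3,-17),blue=(507,24.4),red=(521.8,65.9),amber=(536.5,107.3)).items():
    s=[P[k][np.hypot(*(P[k][:,:2]-c).T)<9] for k in P]
    w=P["top"];w=w[(np.abs(w[:,2]-33)<6)&(np.hypot(*(w[:,:2]-c).T)<20)]
    print(n,[np.nanpercentile(x[:,2],98).round(1) if len(x) else None for x in s],len(w),[v.round(1) for v in circ(w[:,:2])] if len(w)>8 else "")
print(manip.read_state()["clock"],manip.read_state()["eef_pos"])
E
```

```text
clock: 43.1
eef_pos: [409.8, 12.3, 148.2]
eef_rot: [3.14, -0.0, 1.228]
wrist_force: [-0.2, -0.5, -0.8]
finger_gap: 61.1
finger_force: 0.0Traceback (most recent call last):
  File "<stdin>", line 6, in <module>
    return _nx.concatenate(arrs, 1, dtype=dtype, casting=casting)
           ~~~~~~~~~~~~~~~^^^^^^^^^^^^^^^^^^^^^^^^^^^^^^^^^^^^^^^
ValueError: all the input array dimensions except for the concatenation axis must match exactly, but along dimension 0, the array at index 0 has size 380 and the array at index 1 has size 379
```

```bash
python3 -m creep '.3 -.1 -.3 0 0 0;.6 -.2 -.3 0 0 0;.6 -.2 -.3 0 0 0;.6 -.2 -.3 0 0 0;.6 -.2 0 0 0 0;.6 -.2 0 0 0 0;.6 -.2 0 0 0 0;.6 -.2 0 0 0 0;.6 -.2 0 0 0 0;.6 -.2 0 0 0 0;.6 -.2 0 0 0 0;.6 -.2 0 0 0 0;.3 -.1 0 0 0 0;0 0 0 0 0 0;0 0 0 0 0 0'; python3 - <<'E'
from h import *
from cell import manip
d={n:manip.camera(n) for n in("top","scene")}
a=cv2.resize(d["top"]["color"][150:245,280:415],(460,380),interpolation=cv2.INTER_CUBIC)
b=cv2.resize(d["scene"]["color"][160:300,270:390],(326,380),interpolation=cv2.INTER_CUBIC)
o=np.hstack([a,b]); cv2.imwrite("pics/f.png",cv2.convertScaleAbs(o[...,::-1],alpha=1.4))
P={n:cloud(d[n]).reshape(-1,3) for n in d}
for n,c in dict(green=(492.3,-17),blue=(507,24.4),red=(521.8,65.9),amber=(536.5,107.3)).items():
    s=[P[k][np.hypot(*(P[k][:,:2]-c).T)<9] for k in P]
    w=P["top"];w=w[(np.abs(w[:,2]-33)<6)&(np.hypot(*(w[:,:2]-c).T)<20)]
    print(n,[np.nanpercentile(x[:,2],98).round(1) if len(x) else None for x in s],len(w),[v.round(1) for v in circ(w[:,:2])] if len(w)>8 else "")
E
```

```text
clock: 45.08
eef_pos: [416.1, 315.3, 195.6]
eef_rot: [-3.142, 0.0, 1.227]
wrist_force: [0.4, -0.6, 0.1]
finger_gap: 61.0
finger_force: 0.0
green [np.float64(82.8), np.float64(82.5)] 34 [array([492.9, -15.5]), np.float64(15.0)]
blue [np.float64(81.8), np.float64(82.5)] 16 [array([507.6,  25.7]), np.float64(15.1)]
red [np.float64(75.6), np.float64(77.2)] 17 [array([522.5,  66.9]), np.float64(15.3)]
amber [np.float64(76.5), np.float64(76.3)] 15 [array([537.4, 107.3]), np.float64(15.4)]
```

View pics/f.png

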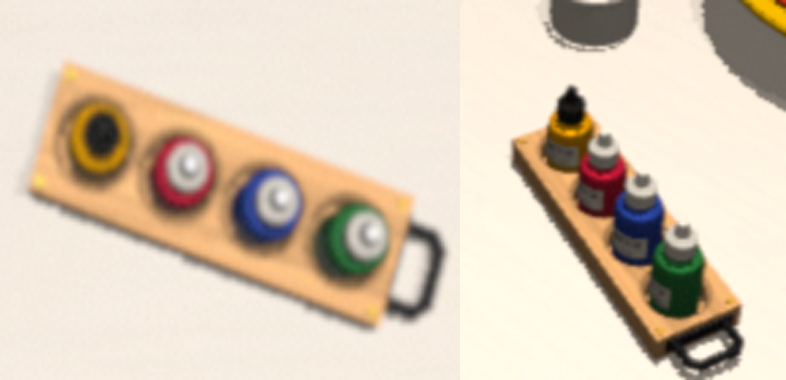

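All four bottles are upright and centred in their wells. From the handle the order is green, blue, red, amber. Tip heights are about 82 and 76 mm against the expected 81 and 75, so they are fully down.

```bash
python3 -c "
from cell import manip
print(manip.sign_off())"
```

```text
the job is handed in; nothing more can be done
None
```

All four bottles now stand upright and fully down in the beech rack, in order from its handle: green, blue, red, amber; the purple look-alikes were left alone, and the job was handed in at about 45 s of the 96 s allowed.

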